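# Draw the stirring rod from the light stand and put it in the beaker

## Robot

A 6-joint arm with a two-finger parallel gripper is mounted at the origin on a cart in front of the work surface, level with it; the furniture and walls round the work are solid. World frame = base frame: x ahead of the robot, y to its left, z up, the work surface at z = 0. Lengths are in mm, angles in rad, forces in N, time in s.
With the tool pointing down it reaches from about 275 to 750 mm from the base axis. Payload 10.2 kg.
Tool frame: the origin (TCP) lies midway between the tips of the shut fingers; the grasp point (between the pads) lies 19 mm behind it; z points along the fingers, y is the line along which they close (so a half turn about z gives the same grasp; the last joint's range is limited). The gripper opens to 85 mm and grips with 20 to 120 N. Pads are 22 mm wide; open, the fingers measure 114 mm over their backs; the gripper's body (76 mm by 85 mm) begins 54 mm behind the grasp point. The pads swing forward as they close: fully open they stand 13 mm farther back than shut.
Start: joints at [1.077, 0.313, 1.498, -0, 1.331, -0.223], TCP at [140.451, 505.87, 231.294] pointing down, gripper open.
Joint ranges: [-2.94, 2.94], [-0.97, 2.17], [0.19, 2.56], [-1.23, 4.37], [0.02, 3.11], [-2.88, 2.88]. Speed limits (rad/s): [2.39, 2.39, 3.01, 3.14, 3.14, 3.14].

## Interface

Orientations are given as a unit quaternion [w, x, y, z].
In Python, from rig import sense, capture, finish_job, find_in, place_of gives the robot as it stands. The module is installed in compiled form; this text tells all that it offers.
- The arm moves only by the shell command python3 -m jog 'ROWS' [FORCE]. ROWS is JSON, a list of rows, each an object of numbers: "tx", "ty", "tz": the shift along the tool's x, y, z in mm; "ax", "ay", "az": the turn, a rotation vector about the tool's x, y, z in rad; "jaw": the closure, from -1 (fully open) to 1 (shut), so that 0 is half open. In form: [{"tx": .., "ty": .., "tz": .., "ax": .., "ay": .., "az": .., "jaw": ..}, ...]. A call has 1 to 5 rows; each row shifts and turns the commanded pose from where the row before left it, along the tool's axes as they then stand; what a row does not reach is not made up. A row lasts 1/8 s, in which the tool goes at most 62.5 mm and 10.7 degrees, less where a joint would pass 70% of its speed; a pose out of reach is approached as far as the arm can. A call with a gripper value outside its range is refused whole. The fingers move at their own pace and stop on an object; FORCE is the grip in N (left out, the last holds). Time passes only in rows, so rows that do not move let the fingers close. It gives the time, the measured TCP pose, the force, the opening and the grip force at its end, in the units of the state.
- sense(): the state, without advancing time (a new reading comes with each control period).
- capture(name): name is "scene" or "top"; returns a dict with "color" (480x640x3 uint8, red, green, blue), "depth" (480x640 float32, mm along the optical axis (not along the pixel's ray), 0 where there is no reading), "fx", "fy", "cx", "cy" (pixels), "camera_from_world" (4x4, takes a point from world to camera coordinates). Camera axes: x right, y up, looking along -z (the intrinsics and any distortion apply to the point x, -y, -z); pixel columns grow to the right and rows downward; lengths in mm; the calibration is good to about 2 mm. A picture is of the moment at which its call begins.
- finish_job(): hands the job in; it is judged then, once.
Trained networks look in the newest picture that a camera, given by its name, has taken for a name from the list of things; names that differ only in an ending like _2 or _b are one class to them, and where a whole thing is asked for, a point or a joint stands for the part that bears it (a point fixed in the world has none). Each returns a list of dicts, best first, with "conf" (0 to 1); they miss things now and then, are a little off and sometimes report something else, mostly with a low value. They report only what shows in the picture. A call takes as long as a camera call. They do not tell look-alikes from the thing itself.
- find_in(query, camera): "centre" ([column, row] in pixels, amid what is visible of it).
- place_of(query, camera): "centre" ([column, row] in pixels: a listed point, or the origin of a listed thing).
The state is a dict: "time_s": time; "joints": joint angles; "dq": joint speeds; "tau": joint torques, N m; "eef_pos": TCP position; "ee_rot": TCP orientation; "force": force on the tool from outside, world axes, zero at the start; "wrist_torque": the same for the moment, N m; "grip_width": opening from 0.0 (shut) to 1.0 (fully open); "grip_force": force on a finger pad.
Only numpy, scipy, OpenCV 4.12 (cv2) and the standard library are available. Lean on these libraries where they do the work, as an engineer would, in place of code of your own. Each camera call takes 0.05 s, during which the arm holds its last target. There are 200 camera calls.

## Task

Pull the stirring rod with the round grip knob straight up out of the small light rod stand, without tipping or dragging the stand, and leave the spatula standing in its socket. Then put the rod foot first into the larger of the two beakers, lowering it to the bottom before you let go, and leave it there leaning against the wall of the upright beaker.

Things in the scene. Friction and masses are not known exactly. Their poses are not given: they have to be found in the camera images.
- rod: White stirring rod, 156 mm long, about 25 g: round 10 mm shaft with a cylindrical grip knob at the top (18 mm diameter, 126 to 156 mm above the foot). Origin at the centre of its foot, z along the shaft to the knob. Starts upright in one end socket of the stand, foot 4 mm above the worktop, knob at 130 to 160 mm. Grip it by the knob.
- spatula: Bystander, 137 mm long: round white 10 mm handle standing in the stand's other end socket, flat steel blade (14 x 3 mm) at the top, its tip 141 mm above the worktop: lift the rod over it or go round it. Origin at the centre of its foot, z up. Stays in its socket.
- stand: Light loose white stand (about 70 g), base 52 mm (x) by 124 mm (y), 65 mm high: base block and upper deck on end walls. Three upright 12 mm sockets at y = -40, 0, +40 mm, through the deck (59 to 65 mm high) and into the base (socket floor 4 mm up); middle one empty, rod and spatula in either end one. Origin under its centre, z up. Tips or slides if pulled sideways.
- beaker: Larger clear beaker, loose, 120 g: 78 mm across the rim, 89 mm high, clear opening at least 45 mm across, inner floor 4 mm up. Origin at the centre of its underside, z up. Stands left or right of the stand; a smaller beaker (62 mm across, 63 mm high) on the other side is not used.
Things that resemble listed ones, but are neither listed nor needed, are in the scene too. What is shaped like the rod but red is not meant. What is shaped like the beaker but purple is not meant.

How it is judged (in metres and radians):
On the way, in this order (a step that is already met when the one before it is completed fails the run):
1. the rod has been drawn up clear of the stand, still upright and above it (z of rod in the frame of stand above 0.067 m and horizontal distance between rod and stand below 0.075 m and angle between rod's own z axis and vertical below 0.26 rad and contact force between the fingers and rod above 0.5 N), for 0.05 s.
2. the rod's foot is down in the larger beaker, within 25 mm of its underside, still held by the gripper (horizontal distance between rod and beaker below 0.035 m and z of rod in the frame of beaker between -0.002 and 0.025 m and contact force between the fingers and rod above 0.5 N), for 0.05 s.
At the end, for the whole second after the job is handed in: Rod at rest in the larger beaker, knob up, foot within 35 mm of its axis and 25 mm of its underside, leaning under 52 deg; beaker and stand upright within 6 deg; stand within 20 mm of its start; spatula down in its socket, upright within 10 deg (horizontal distance between rod and beaker below 0.035 m and z of rod in the frame of beaker between -0.002 and 0.025 m and angle between rod's own z axis and vertical below 0.9 rad and angle between each of beaker, stand's own z axis and vertical below 0.1 rad and distance of stand from where it was at the start of the episode below 0.02 m and z of spatula in the frame of stand between -0.002 and 0.014 m and horizontal distance between spatula and stand below 0.05 m and angle between spatula's own z axis and vertical below 0.17 rad and linear speed of each of rod, beaker below 0.03 m/s); the robot touches nothing.
It fails at once if the stand is tipped by more than 10 degrees (angle between stand's own z axis and vertical above 0.175 rad).
It fails at once if the stand is dragged or lifted by more than 20 mm (distance of stand from where it was at the start of the episode above 0.02 m).
It fails at once if the spatula is pulled out of its socket (z of spatula in the frame of stand above 0.03 m).
It fails at once if the larger beaker is tipped by more than 30 degrees (angle between beaker's own z axis and vertical above 0.52 rad).
It also fails if it takes over 53 s, if anything falls off the work surface, if the arm or the gripper's body presses on something with over 40 N, if the wrist force passes 120 N, or if a joint passes its speed limit or range.

## Working session

There is one attempt and no reset: what is moved stays moved. The work goes in short steps, Python scripts to look and compute and a shell command to move; the robot and the scene stay as the last step left them, time stands still between calls to the robot, and variables do not carry over. Pictures are saved under pics/ and viewed, at most 10 in all, crops included, and the job is handed in when it is done.

```bash
mkdir -p pics; cat > h.py <<'E'
import numpy as np, cv2
from rig import *
def save(c,n): cv2.imwrite(f'pics/{n}.png',c['color'][:,:,::-1])
def cloud(c):
    d=c['depth']; v,u=np.mgrid[:480,:640]
    p=np.stack([(u-c['cx'])/c['fx']*d,-(v-c['cy'])/c['fy']*d,-d,np.ones_like(d)],-1)
    w=p@np.linalg.inv(np.array(c['camera_from_world'])).T
    w=w[...,:3]; w[d==0]=np.nan
    return w
def on_z(c,px,z):
    M=np.linalg.inv(np.array(c['camera_from_world']));o=M[:3,3]
    r=M[:3,:3]@np.array([(px[0]-c['cx'])/c['fx'],-(px[1]-c['cy'])/c['fy'],-1])
    return o+r*(z-o[2])/r[2]
E
python3 - <<'E'
from h import *
np.set_printoptions(precision=1,suppress=True)
for n in ('top','scene'):
    c=capture(n); save(c,n); w=cloud(c); np.save(n,w)
    print(n,np.linalg.inv(np.array(c['camera_from_world']))[:3])
    for q in ('rod','spatula','stand','beaker'):
        for f in (find_in,place_of):
            for r in f(q,n)[:3]:
                u,v=r['centre']; print(q,f.__name__,round(r['conf'],2),np.array([u,v]),w[int(min(v,479)),int(min(u,639))],on_z(c,(u,v),0))
print(sense())
E
```

```text
top [[   0.     1.    -0.1  361. ]
 [  -1.     0.    -0.    58.4]
 [  -0.     0.1    1.  1238.5]]
rod call 0.74 [358.2 245.1] [510.7  -4.9  62.4] [518.4  -8.7   0. ]
rod call 0.54 [342.2 242.3] [503.6  31.2 163.2] [524.6  26.6   0. ]
rod call 0.56 [322.8 285.2] [429.8  71.1   2.9] [429.6  69.3   0. ]
rod call 0.42 [338.5 249. ] [501.5  37.2  67.1] [509.6  34.9   0. ]
spatula call 0.56 [378.6 232.7] [527.6 -40.8 133.6] [546.2 -54.1   0. ]
spatula call 0.46 [377.2 238.6] [525.6 -45.   62.3] [533.  -50.9   0. ]
stand call 0.77 [358.7 246.7] [508.3  -4.8  64.5] [514.8  -9.8   0. ]
stand call 0.87 [353.7 244.6] [512.2   5.7  66.8] [519.5   1.2   0. ]
beaker call 0.75 [453.3 210.1] [ 596.9 -219.3    4. ] [ 597.4 -220.8    0. ]
beaker call 0.59 [437.7 266.3] [ 472.1 -180.7    3.7] [ 471.8 -183.     0. ]
beaker call 0.98 [444.5 212.5] [ 591.8 -198.6    6.9] [ 592.  -201.1    0. ]
beaker call 0.79 [429.6 268.9] [ 467.8 -163.5    2. ] [ 466.  -165.1    0. ]
scene [[   0.8    0.3   -0.5   50.2]
 [  -0.5    0.5   -0.7 -638.2]
 [   0.     0.8    0.5  568.6]]
rod call 0.9 [339.9 213.3] [505.3  27.
[... 580 characters left out ...]
 2.5   0. ]
beaker call 0.96 [470.5 293.7] [ 571.9 -225.9   76.4] [ 652.1 -163.8    0. ]
beaker call 0.56 [391.4 307.5] [ 446.7 -195.1   82.1] [ 513.4 -121.6    0. ]
beaker call 0.32 [339.6 213.1] [505.3  27.9 108.2] [613.1 183.4   0. ]
beaker call 0.65 [464.9 317.9] [ 571.5 -223.9   28.5] [ 598.7 -204.4    0. ]
{'time_s': 0.9, 'joints': array([ 1.1,  0.3,  1.5,  0. ,  1.3, -0.2]), 'dq': array([-0.,  0., -0., -0., -0.,  0.]), 'tau': array([ -0. , -41.2, -26. ,  -0. ,   0. ,  -0. ]), 'eef_pos': array([140.4, 505.9, 231.3]), 'ee_rot': array([-0. ,  0.1,  1. , -0. ]), 'force': array([ 0.2,  0.3, -0.2]), 'wrist_torque': array([ 0., -0., -0.]), 'grip_force': 0.0, 'grip_width': 1.0011312188209691}
```

View pics/top.png

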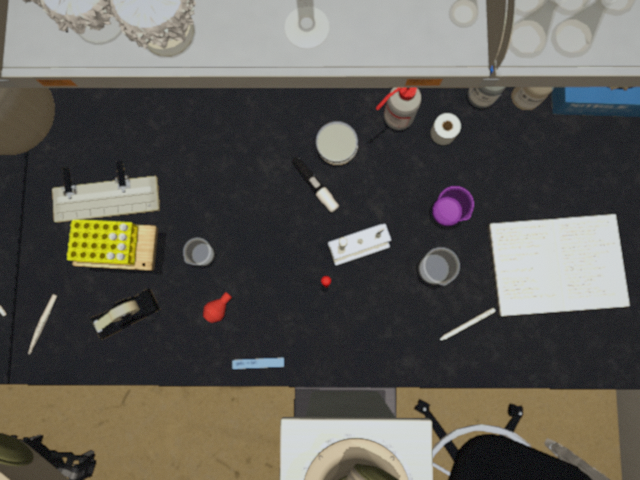

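View pics/scene.png

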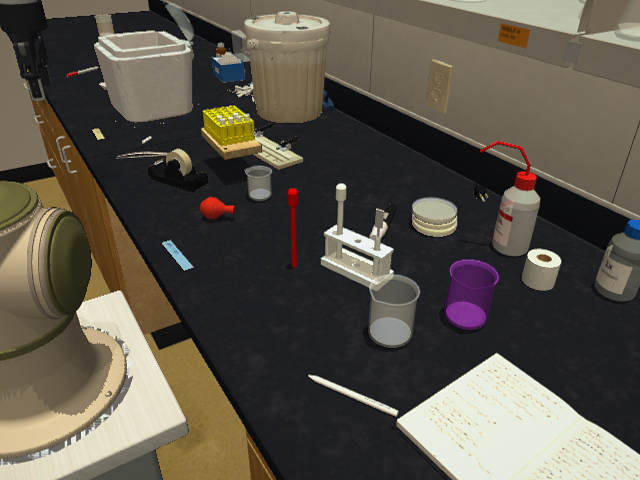

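The top view shows the rod's knob at (342,242), the spatula at (378,233) and the stand between them. The larger clear beaker is at (440,266). The red decoy stands at (326,281) and the purple one is at (453,207).

```bash
python3 - <<'E'
from h import *
np.set_printoptions(precision=1,suppress=True)
for n in ('top','scene'):
    w=np.load(n+'.npy').reshape(-1,3)
    def rep(l,x0,x1,y0,y1,z0,z1):
        m=(w[:,0]>x0)&(w[:,0]<x1)&(w[:,1]>y0)&(w[:,1]<y1)&(w[:,2]>z0)&(w[:,2]<z1); p=w[m]
        if len(p): print(n,l,len(p),'mean',p.mean(0),'mid',(p.min(0)+p.max(0))/2,'span',np.ptp(p,axis=0),'zmax',p[:,2].max())
    rep('knob',470,540,10,60,125,175); rep('knobtop',470,540,10,60,154,175)
    rep('spat',490,570,-70,-10,115,150)
    rep('deck',450,580,-80,80,58,72)
    m=(w[:,0]>450)&(w[:,0]<580)&(abs(w[:,1])<80)&(w[:,2]>58)&(w[:,2]<72)
    r=cv2.minAreaRect(w[m][:,:2].astype('f4')); print(r, cv2.boxPoints(r))
    rep('red',400,460,30,90,100,175)
    m=(w[:,0]>400)&(w[:,0]<530)&(w[:,1]>-240)&(w[:,1]<-110)&(w[:,2]>70)&(w[:,2]<100)
    p=w[m]; rep('rim',400,530,-240,-110,80,100)
    if len(p)>5: print('rimcircle',cv2.minEnclosingCircle(p[:,:2].astype('f4')))
E
```

```text
top knob 75 mean [503.8  29.2 156.5] mid [504.5  29.  149. ] span [15.9 15.7 30.3] zmax 164.16102573059538
top knobtop 61 mean [504.8  29.1 159. ] mid [504.5  29.1 159.6] span [15.9 15.6  9.1] zmax 164.16102573059538
top spat 20 mean [530.5 -46.3 135.5] mid [530.9 -46.3 129.5] span [ 8.  12.  28.2] zmax 143.63561167519697
top deck 869 mean [517.5 -10.7  64.9] mid [518.4  -9.   65. ] span [ 74.1 125.8  13. ] zmax 71.47464384127579
((517.993408203125, -9.381523132324219), (36.3878173828125, 124.31562042236328), 19.1406192779541) [[480.4  43.4]
 [521.2 -74.1]
 [555.6 -62.1]
 [514.8  55.3]]
top red 69 mean [429.1  61.8 153.9] mid [429.3  61.9 150.2] span [15.4 15.5 20.3] zmax 160.32890198712494
top rim 304 mean [ 466.3 -177.3   87. ] mid [ 464.  -173.6   87.2] span [76.3 73.2 14. ] zmax 94.18226738688213
rimcircle ((464.2433776855469, -173.60243225097656), 38.56772232055664)
scene knob 183 mean [506.1  26.3 146.8] mid [507.3  28.5 143.2] span [15.9 16.5 36.3] zmax 161.40698256285424
scene knobtop 59 mean [506.6  27.9 158.1] mid [507.5  29.2 157.9] span [15.6 15.2  7.1] zmax 161.40698256285424
scene spat 119 mean [534.4 -45.5 128.8] mid [534.2 -45.7 129.1] span [10.1 15.6 27.9] zmax 143.04034974838993
scene deck 938 mean [519.9 -12.2  64.6] mid [522.2  -5.9  65. ] span [ 73.4 131.1  13.7] zmax 71.90974844578437
((521.4490356445312, -6.3040313720703125), (40.48798370361328, 127.15818786621094), 17.7697696685791) [[482.8  48.1]
 [521.6 -73. ]
 [560.1 -60.7]
 [521.3  60.4]]
scene red 256 mean [431.3  59.6 134.8] mid [432.6  62.1 128.9] span [16.  18.4 56.7] zmax 157.23592537627707
scene rim 603 mean [ 473.4 -168.6   85.9] mid [ 468.8 -171.2   85.7] span [77.3 75.5 11.4] zmax 91.41930268132063
rimcircle ((468.5809020996094, -171.38136291503906), 39.65348434448242)
```

```bash
cat > t.py <<'E'
from h import *; import sys
from scipy.spatial.transform import Rotation as R
np.set_printoptions(precision=3,suppress=True)
s=sense(); q=s['ee_rot']; r=R.from_quat([*q[1:],q[0]])
if len(sys.argv)>3: print('tool shift',r.inv().apply(np.array(sys.argv[1:4],float)-s['eef_pos']))
print(r.as_matrix(),s['eef_pos'],s['joints'],s['force'],s['grip_width'],s['grip_force'],s['time_s'])
E
python3 t.py 505.5 29 231
```

```text
tool shift [-479.311 -361.829    0.295]
[[-0.964  0.267 -0.   ]
 [ 0.267  0.964 -0.   ]
 [ 0.    -0.    -1.   ]] [140.439 505.854 231.289] [ 1.077  0.313  1.498  0.     1.331 -0.223] [ 0.153  0.32  -0.229] 1.0011312188209691 0.0 0.9
```

```bash
python3 -m jog '[{"tx":-40,"ty":-30,"jaw":0},{"tx":-40,"ty":-30,"jaw":0},{"tx":-40,"ty":-30,"jaw":0},{"tx":-40,"ty":-30,"jaw":0},{"tx":-40,"ty":-30,"jaw":0}]' 30
python3 -m jog '[{"tx":-40,"ty":-30,"jaw":0},{"tx":-40,"ty":-30,"jaw":0},{"tx":-40,"ty":-30,"jaw":0},{"tx":-40,"ty":-30,"jaw":0},{"tx":-40,"ty":-30,"jaw":0}]' 30
python3 -m jog '[{"tx":-40,"ty":-30,"jaw":0},{"tx":-39,"ty":-31,"jaw":0},{"jaw":0},{"jaw":0}]'
python3 t.py 505.5 29 127
```

```text
tool shift [-479.314 -361.823  104.295]
[[-0.964  0.267 -0.   ]
 [ 0.267  0.964 -0.   ]
 [ 0.    -0.    -1.   ]] [140.439 505.854 231.289] [ 1.077  0.313  1.498  0.     1.331 -0.223] [ 0.153  0.32  -0.229] 1.0011312188209691 0.0 0.9schema error: expected keys tx, ty, tz, ax, ay, az, jaw
schema error: expected keys tx, ty, tz, ax, ay, az, jaw
schema error: expected keys tx, ty, tz, ax, ay, az, jaw
```

All keys are required in each row.

```bash
python3 -m jog '[{"tx":-40,"ty":-30,"tz":0,"ax":0,"ay":0,"az":0,"jaw":0},{"tx":-40,"ty":-30,"tz":0,"ax":0,"ay":0,"az":0,"jaw":0},{"tx":-40,"ty":-30,"tz":0,"ax":0,"ay":0,"az":0,"jaw":0},{"tx":-40,"ty":-30,"tz":0,"ax":0,"ay":0,"az":0,"jaw":0},{"tx":-40,"ty":-30,"tz":0,"ax":0,"ay":0,"az":0,"jaw":0}]' 30
python3 -m jog '[{"tx":-40,"ty":-30,"tz":0,"ax":0,"ay":0,"az":0,"jaw":0},{"tx":-40,"ty":-30,"tz":0,"ax":0,"ay":0,"az":0,"jaw":0},{"tx":-40,"ty":-30,"tz":0,"ax":0,"ay":0,"az":0,"jaw":0},{"tx":-40,"ty":-30,"tz":0,"ax":0,"ay":0,"az":0,"jaw":0},{"tx":-40,"ty":-30,"tz":0,"ax":0,"ay":0,"az":0,"jaw":0}]' 30
python3 -m jog '[{"tx":-40,"ty":-30,"tz":0,"ax":0,"ay":0,"az":0,"jaw":0},{"tx":-39,"ty":-31,"tz":0,"ax":0,"ay":0,"az":0,"jaw":0},{"tx":0,"ty":0,"tz":0,"ax":0,"ay":0,"az":0,"jaw":0},{"tx":0,"ty":0,"tz":0,"ax":0,"ay":0,"az":0,"jaw":0}]' 30
python3 t.py 505.5 29 127
```

```text
time_s: 1.52
eef_pos: [293.8, 306.5, 231.5]
ee_rot: [0.0, 0.135, 0.991, 0.0]
force: [0.4, 0.1, 0.0]
grip_width: 0.496
grip_force: 0.0
time_s: 2.15
eef_pos: [446.5, 108.3, 231.5]
ee_rot: [0.0, 0.135, 0.991, 0.0]
force: [-0.3, 0.6, 0.5]
grip_width: 0.497
grip_force: 0.0
time_s: 2.65
eef_pos: [505.1, 30.3, 231.2]
ee_rot: [-0.0, 0.135, 0.991, 0.0]
force: [-0.0, -0.4, -0.2]
grip_width: 0.501
grip_force: 0.0
tool shift [ -0.807  -1.167 104.207]
[[-0.964  0.267 -0.   ]
 [ 0.267  0.964  0.   ]
 [ 0.     0.    -1.   ]] [505.079  30.31  231.208] [-0.172  0.271  1.554  0.     1.317 -1.472] [-0.019 -0.445 -0.248] 0.5009677759494268 0.0 2.65
```

```bash
python3 -m jog '[{"tx":-0.8,"ty":-1.2,"tz":30,"ax":0,"ay":0,"az":0,"jaw":0},{"tx":0,"ty":0,"tz":30,"ax":0,"ay":0,"az":0,"jaw":0},{"tx":0,"ty":0,"tz":24,"ax":0,"ay":0,"az":0,"jaw":0},{"tx":0,"ty":0,"tz":20,"ax":0,"ay":0,"az":0,"jaw":0},{"tx":0,"ty":0,"tz":0,"ax":0,"ay":0,"az":0,"jaw":0}]' 25
python3 - <<'E'
from h import *
c=capture('scene'); x=c['color'][150:310,260:440]; cv2.imwrite('pics/s2.png',cv2.resize(x,None,fx=4,fy=4,interpolation=2)[:600,:,::-1])
E
```

```text
time_s: 3.28
eef_pos: [504.8, 29.7, 126.7]
ee_rot: [-0.001, 0.134, 0.991, 0.0]
force: [0.4, 0.3, -0.3]
grip_width: 0.503
grip_force: 0.0
```

View pics/s2.png

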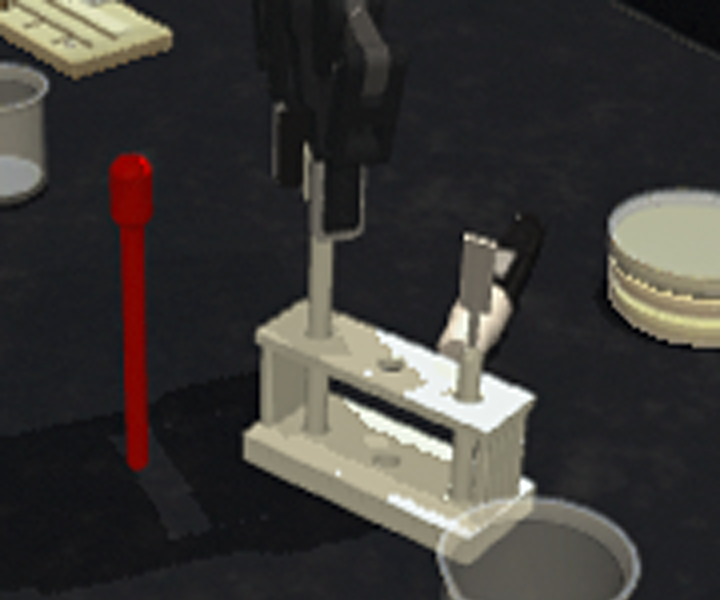

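The rod (crop column 318) stands between the pads. The stand and spatula are undisturbed, so I'll close the jaws.

```bash
python3 -m jog '[{"tx":0,"ty":0,"tz":0,"ax":0,"ay":0,"az":0,"jaw":0.3},{"tx":0,"ty":0,"tz":0,"ax":0,"ay":0,"az":0,"jaw":0.5},{"tx":0,"ty":0,"tz":0,"ax":0,"ay":0,"az":0,"jaw":0.7},{"tx":0,"ty":0,"tz":0,"ax":0,"ay":0,"az":0,"jaw":0.8},{"tx":0,"ty":0,"tz":0,"ax":0,"ay":0,"az":0,"jaw":1}]' 25
python3 -m jog '[{"tx":0,"ty":0,"tz":0,"ax":0,"ay":0,"az":0,"jaw":1},{"tx":0,"ty":0,"tz":0,"ax":0,"ay":0,"az":0,"jaw":1}]' 25
```

```text
time_s: 3.95
eef_pos: [506.3, 28.6, 127.9]
ee_rot: [0.001, 0.135, 0.991, 0.0]
force: [0.5, 1.6, 6.6]
grip_width: 0.201
grip_force: 24.7
time_s: 4.2
eef_pos: [506.4, 28.6, 127.9]
ee_rot: [0.001, 0.135, 0.991, 0.0]
force: [-0.0, 1.0, 5.8]
grip_width: 0.197
grip_force: 24.7
```

```bash
python3 -m jog '[{"tx":0,"ty":0,"tz":-12,"ax":0,"ay":0,"az":0,"jaw":1},{"tx":0,"ty":0,"tz":-16,"ax":0,"ay":0,"az":0,"jaw":1},{"tx":0,"ty":0,"tz":-16,"ax":0,"ay":0,"az":0,"jaw":1},{"tx":0,"ty":0,"tz":-16,"ax":0,"ay":0,"az":0,"jaw":1},{"tx":0,"ty":0,"tz":-16,"ax":0,"ay":0,"az":0,"jaw":1}]' 25
python3 -m jog '[{"tx":0,"ty":0,"tz":-12,"ax":0,"ay":0,"az":0,"jaw":1},{"tx":0,"ty":0,"tz":-18,"ax":0,"ay":0,"az":0,"jaw":1},{"tx":0,"ty":0,"tz":-18,"ax":0,"ay":0,"az":0,"jaw":1},{"tx":0,"ty":0,"tz":-18,"ax":0,"ay":0,"az":0,"jaw":1},{"tx":0,"ty":0,"tz":0,"ax":0,"ay":0,"az":0,"jaw":1}]' 25
python3 - <<'E'
from h import *
c=capture('scene'); save(c,'s3')
E
python3 t.py 466 -172 260
```

```text
time_s: 4.82
eef_pos: [505.7, 28.4, 204.3]
ee_rot: [-0.0, 0.135, 0.991, -0.0]
force: [0.2, 0.4, -1.0]
grip_width: 0.196
grip_force: 24.7
time_s: 5.45
eef_pos: [506.2, 28.4, 270.3]
ee_rot: [0.001, 0.135, 0.991, -0.0]
force: [0.8, 0.3, -1.4]
grip_width: 0.197
grip_force: 24.7
tool shift [ -15.284 -203.804    9.27 ]
[[-0.964  0.268  0.   ]
 [ 0.268  0.964 -0.   ]
 [-0.    -0.    -1.   ]] [505.796  28.466 269.24 ] [-0.175  0.246  1.486 -0.     1.409 -1.475] [ 0.583 -0.707 -0.759] 0.198027637871026 24.70251633978478 5.5
```

View pics/s3.png

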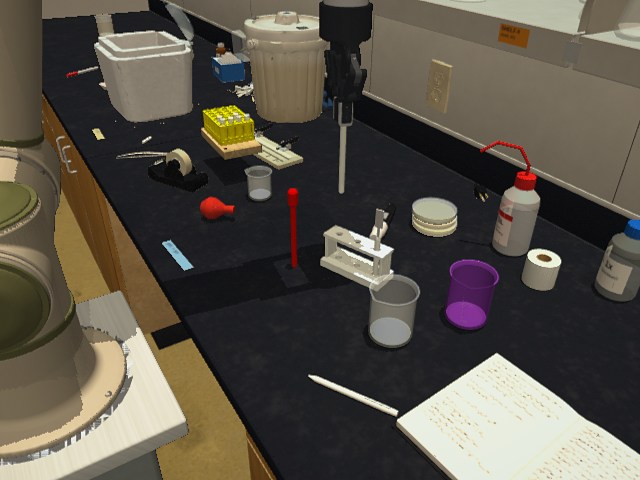

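The rod hangs upright from the gripper, foot near (342,192). The stand and spatula are in place. Next I'll carry it over the beaker and tilt it 0.3 rad.

```bash
python3 -m jog '[{"tx":-4,"ty":-24,"tz":0,"ax":0,"ay":0,"az":0,"jaw":1},{"tx":-6,"ty":-36,"tz":0,"ax":0,"ay":0,"az":0,"jaw":1},{"tx":-7,"ty":-42,"tz":0,"ax":0,"ay":0,"az":0,"jaw":1},{"tx":-7,"ty":-42,"tz":0,"ax":0,"ay":0,"az":0,"jaw":1},{"tx":-6,"ty":-36,"tz":0,"ax":0,"ay":0,"az":0,"jaw":1}]' 25
python3 -m jog '[{"tx":-4,"ty":-24,"tz":0,"ax":0,"ay":0,"az":0,"jaw":1},{"tx":0,"ty":0,"tz":0,"ax":0,"ay":0.1,"az":0,"jaw":1},{"tx":0,"ty":0,"tz":0,"ax":0,"ay":0.1,"az":0,"jaw":1},{"tx":0,"ty":0,"tz":0,"ax":0,"ay":0.1,"az":0,"jaw":1},{"tx":0,"ty":0,"tz":0,"ax":0,"ay":0,"az":0,"jaw":1}]' 25
python3 - <<'E'
from h import *
c=capture('scene'); save(c,'s4'); w=cloud(c); 
t=capture('top'); w2=cloud(t)
for ww in (w,w2):
    p=ww.reshape(-1,3); m=(p[:,0]>400)&(p[:,0]<530)&(p[:,1]>-240)&(p[:,1]<-110)&(p[:,2]>70)&(p[:,2]<96)
    print(cv2.minEnclosingCircle(p[m][:,:2].astype('f4')))
E
python3 t.py 484 -177 125; python3 t.py 484 -177 190 | head -1
```

```text
time_s: 6.12
eef_pos: [486.0, -154.3, 268.2]
ee_rot: [-0.001, 0.135, 0.991, 0.0]
force: [0.5, 0.4, -0.6]
grip_width: 0.2
grip_force: 24.7
time_s: 6.75
eef_pos: [484.3, -177.2, 267.4]
ee_rot: [-0.149, 0.133, 0.98, 0.021]
force: [-0.0, 0.3, -0.8]
grip_width: 0.195
grip_force: 24.7
((468.4934387207031, -172.55078125), 39.2446403503418)
((483.816162109375, -146.24859619140625), 15.741225242614746)
tool shift [-42.395   0.016 137.278]
[[-0.921  0.267 -0.284]
 [ 0.255  0.964  0.079]
 [ 0.295  0.    -0.956]] [ 483.947 -177.044  268.676] [-0.539  0.444  1.243 -0.079  1.743 -1.841] [-0.061  0.629 -0.298] 0.1969262007214335 24.696357669035933 6.85
tool shift [-23.232   0.034  75.167]
```

View pics/s4.png

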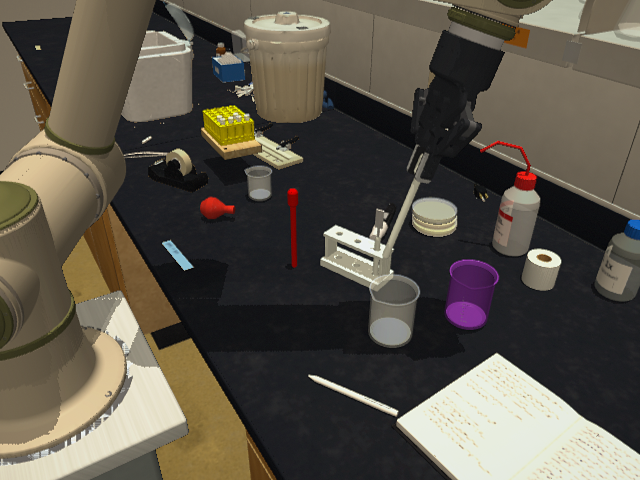

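The rod is tilted with its foot at about (386,250), above the beaker. I'll lower it in two stages.

```bash
python3 -m jog '[{"tx":-8,"ty":0,"tz":18,"ax":0,"ay":0,"az":0,"jaw":1},{"tx":-8,"ty":0,"tz":20,"ax":0,"ay":0,"az":0,"jaw":1},{"tx":-8,"ty":0,"tz":21,"ax":0,"ay":0,"az":0,"jaw":1},{"tx":-7,"ty":0,"tz":21,"ax":0,"ay":0,"az":0,"jaw":1},{"tx":0,"ty":0,"tz":0,"ax":0,"ay":0,"az":0,"jaw":1}]' 25
python3 t.py 487 -177 126
python3 - <<'E'
from h import *
c=capture('scene'); x=c['color'][200:360,330:510]; cv2.imwrite('pics/s5.png',cv2.resize(x,None,fx=3.7,fy=3.7,interpolation=2)[:600,:,::-1])
E
```

```text
time_s: 7.48
eef_pos: [489.0, -178.3, 183.0]
ee_rot: [-0.149, 0.133, 0.98, 0.021]
force: [0.7, -1.0, -0.4]
grip_width: 0.196
grip_force: 24.7
tool shift [-14.707   0.688  55.148]
[[-0.92   0.268 -0.286]
 [ 0.255  0.964  0.08 ]
 [ 0.297  0.001 -0.955]] [ 489.038 -178.32   183.028] [-0.536  0.517  1.357 -0.077  1.559 -1.824] [ 0.729 -1.025 -0.401] 0.19602658058812827 24.68612137439777 7.475
```

View pics/s5.png

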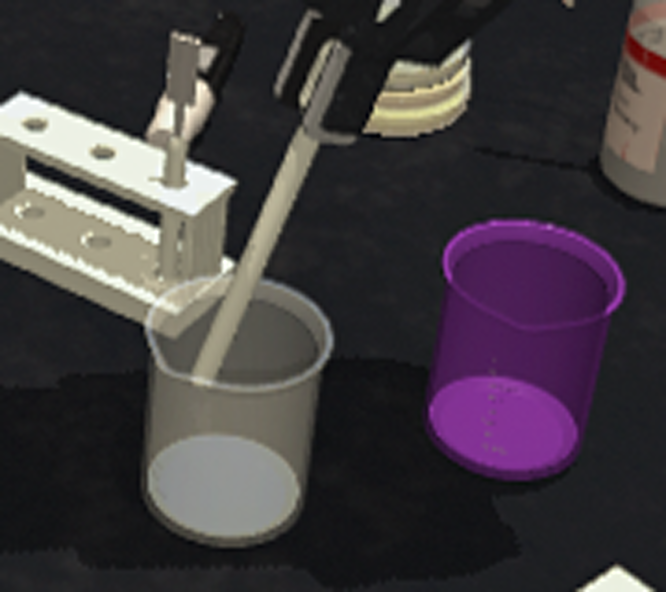

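The foot is inside the opening, at crop pixel (203,380). I'll continue down to the floor.

```bash
python3 -m jog '[{"tx":-4,"ty":0,"tz":14,"ax":0,"ay":0,"az":0,"jaw":1},{"tx":-4,"ty":0,"tz":14,"ax":0,"ay":0,"az":0,"jaw":1},{"tx":-4,"ty":0,"tz":13,"ax":0,"ay":0,"az":0,"jaw":1},{"tx":-2,"ty":0,"tz":8,"ax":0,"ay":0,"az":0,"jaw":1},{"tx":0,"ty":0,"tz":0,"ax":0,"ay":0,"az":0,"jaw":1}]' 25
python3 t.py 487 -177 126
```

```text
time_s: 8.15
eef_pos: [488.6, -178.3, 132.2]
ee_rot: [-0.149, 0.133, 0.98, 0.02]
force: [-0.3, 0.8, -0.4]
grip_width: 0.201
grip_force: 24.7
tool shift [-0.046  0.877  6.46 ]
[[-0.92   0.267 -0.286]
 [ 0.255  0.964  0.08 ]
 [ 0.297  0.    -0.955]] [ 488.568 -178.347  132.183] [-0.537  0.567  1.417 -0.078  1.449 -1.816] [-0.337  0.777 -0.371] 0.20054669622701773 24.69376411403573 8.15
```

```bash
python3 -m jog '[{"tx":-0.9,"ty":0,"tz":2.9,"ax":0,"ay":0,"az":0,"jaw":1},{"tx":0,"ty":0,"tz":0,"ax":0,"ay":0,"az":0,"jaw":1}]' 25
python3 -m jog '[{"tx":-0.6,"ty":0,"tz":1.9,"ax":0,"ay":0,"az":0,"jaw":1},{"tx":0,"ty":0,"tz":0,"ax":0,"ay":0,"az":0,"jaw":1}]' 25
python3 -m jog '[{"tx":-0.3,"ty":0,"tz":1,"ax":0,"ay":0,"az":0,"jaw":1},{"tx":0,"ty":0,"tz":0,"ax":0,"ay":0,"az":0,"jaw":1}]' 25
```

```text
time_s: 8.4
eef_pos: [488.8, -178.5, 129.8]
ee_rot: [-0.148, 0.133, 0.98, 0.02]
force: [0.2, -0.3, 0.2]
grip_width: 0.198
grip_force: 24.7
time_s: 8.65
eef_pos: [488.8, -178.4, 127.7]
ee_rot: [-0.148, 0.133, 0.98, 0.02]
force: [-0.5, 0.8, -0.2]
grip_width: 0.196
grip_force: 24.7
time_s: 8.9
eef_pos: [488.7, -178.4, 126.6]
ee_rot: [-0.148, 0.133, 0.98, 0.02]
force: [-0.0, -0.6, 0.1]
grip_width: 0.204
grip_force: 24.7
```

```bash
python3 -m jog '[{"tx":-0.5,"ty":0,"tz":1.4,"ax":0,"ay":0,"az":0,"jaw":1},{"tx":0,"ty":0,"tz":0,"ax":0,"ay":0,"az":0,"jaw":1}]' 25
python3 - <<'E'
from h import *
c=capture('scene'); x=c['color'][200:360,330:510]; cv2.imwrite('pics/s6.png',cv2.resize(x,None,fx=3.7,fy=3.7,interpolation=2)[:600,:,::-1])
print(sense()['force'])
E
```

```text
time_s: 9.15
eef_pos: [488.8, -178.4, 125.1]
ee_rot: [-0.148, 0.133, 0.98, 0.02]
force: [-0.3, 0.6, -1.0]
grip_width: 0.194
grip_force: 24.7
[ 0.0215367   0.21499635 -0.6738505 ]
```

View pics/s6.png

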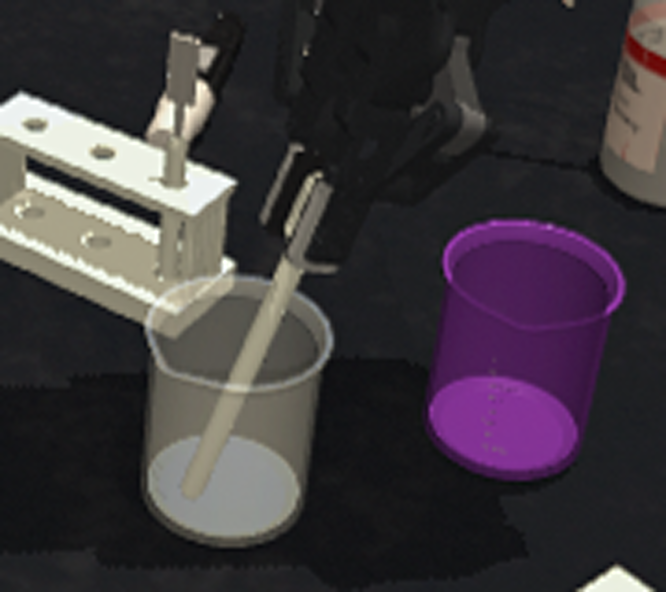

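The foot is just above the beaker's floor, at crop pixel (190,490). I'll inch down until the force shows contact.

```bash
python3 -m jog '[{"tx":-0.4,"ty":0,"tz":1.2,"ax":0,"ay":0,"az":0,"jaw":1},{"tx":0,"ty":0,"tz":0,"ax":0,"ay":0,"az":0,"jaw":1}]' 25
python3 -m jog '[{"tx":-0.4,"ty":0,"tz":1.2,"ax":0,"ay":0,"az":0,"jaw":1},{"tx":0,"ty":0,"tz":0,"ax":0,"ay":0,"az":0,"jaw":1}]' 25
```

```text
time_s: 9.45
eef_pos: [489.0, -178.6, 124.2]
ee_rot: [-0.148, 0.133, 0.98, 0.02]
force: [0.2, 0.4, 1.1]
grip_width: 0.198
grip_force: 24.9
time_s: 9.7
eef_pos: [489.5, -178.8, 123.6]
ee_rot: [-0.147, 0.134, 0.98, 0.02]
force: [1.3, 0.4, 7.9]
grip_width: 0.197
grip_force: 25.6
```

Contact is at 7.9 N. I'll ease off a little and open gradually.

```bash
python3 -m jog '[{"tx":0.2,"ty":0,"tz":-0.8,"ax":0,"ay":0,"az":0,"jaw":1},{"tx":0,"ty":0,"tz":0,"ax":0,"ay":0,"az":0,"jaw":0.5},{"tx":0,"ty":0,"tz":0,"ax":0,"ay":0,"az":0,"jaw":0.2},{"tx":0,"ty":0,"tz":0,"ax":0,"ay":0,"az":0,"jaw":0},{"tx":0,"ty":0,"tz":0,"ax":0,"ay":0,"az":0,"jaw":0}]' 25
python3 -m jog '[{"tx":0,"ty":0,"tz":0,"ax":0,"ay":0,"az":0,"jaw":0},{"tx":0,"ty":0,"tz":0,"ax":0,"ay":0,"az":0,"jaw":0}]'
python3 - <<'E'
from h import *
c=capture('scene'); x=c['color'][200:360,330:510]; cv2.imwrite('pics/s7.png',cv2.resize(x,None,fx=3.7,fy=3.7,interpolation=2)[:600,:,::-1])
E
```

```text
time_s: 10.32
eef_pos: [488.9, -178.4, 123.4]
ee_rot: [-0.148, 0.133, 0.98, 0.02]
force: [-0.0, 0.2, 0.4]
grip_width: 0.498
grip_force: 0.0
time_s: 10.58
eef_pos: [488.9, -178.5, 123.5]
ee_rot: [-0.148, 0.133, 0.98, 0.02]
force: [-0.5, -0.7, 0.3]
grip_width: 0.501
grip_force: 0.0
```

View pics/s7.png

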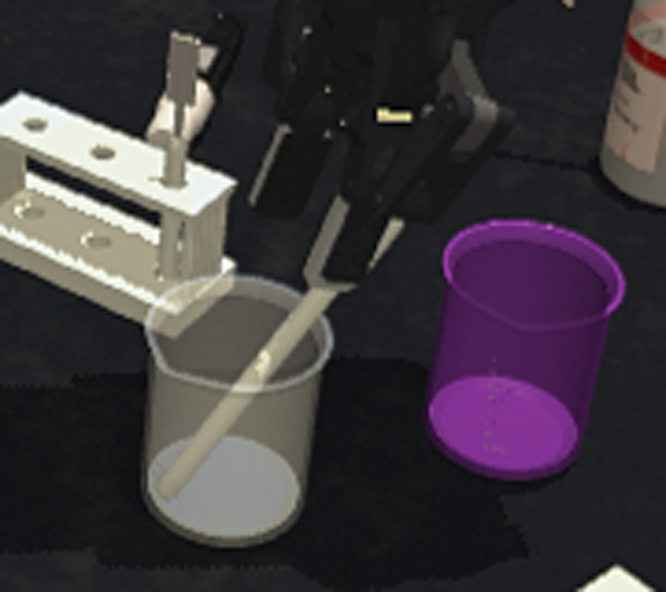

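The rod leans on the rim with its foot at crop pixel (165,490). I'll open wider and back off along the tool axis.

```bash
python3 -m jog '[{"tx":0,"ty":0,"tz":0,"ax":0,"ay":0,"az":0,"jaw":-0.4},{"tx":0,"ty":0,"tz":-2,"ax":0,"ay":0,"az":0,"jaw":-0.6},{"tx":0,"ty":0,"tz":-8,"ax":0,"ay":0,"az":0,"jaw":-0.6},{"tx":0,"ty":0,"tz":-12,"ax":0,"ay":0,"az":0,"jaw":-0.6},{"tx":0,"ty":0,"tz":-15,"ax":0,"ay":0,"az":0,"jaw":-0.6}]' 25
python3 -m jog '[{"tx":0,"ty":0,"tz":-20,"ax":0,"ay":0,"az":0,"jaw":-0.6},{"tx":0,"ty":0,"tz":-25,"ax":0,"ay":0,"az":0,"jaw":-0.6},{"tx":0,"ty":0,"tz":-30,"ax":0,"ay":0,"az":0,"jaw":-0.6},{"tx":0,"ty":0,"tz":-20,"ax":0,"ay":0,"az":0,"jaw":-0.6},{"tx":0,"ty":0,"tz":0,"ax":0,"ay":0,"az":0,"jaw":-0.6}]'
python3 - <<'E'
from h import *
c=capture('scene'); save(c,'s8')
E
```

```text
time_s: 11.25
eef_pos: [499.8, -181.5, 160.0]
ee_rot: [-0.148, 0.133, 0.98, 0.02]
force: [-0.2, 0.0, 1.0]
grip_width: 0.8
grip_force: 0.0
time_s: 11.88
eef_pos: [527.2, -189.2, 251.2]
ee_rot: [-0.147, 0.134, 0.98, 0.02]
force: [-0.5, -0.5, 0.6]
grip_width: 0.795
grip_force: 0.0
```

View pics/s8.png

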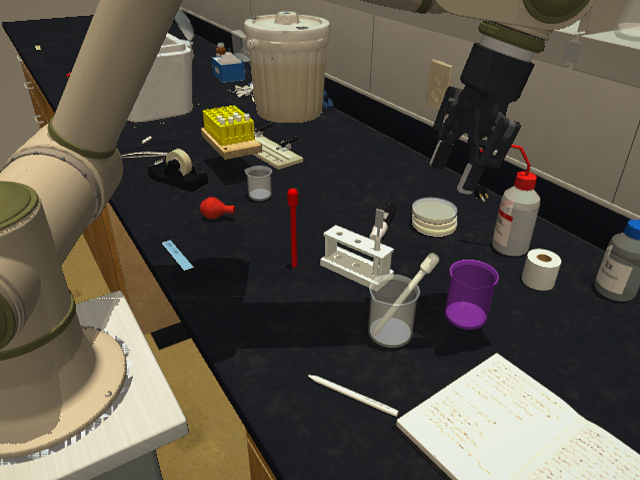

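The rod leans in the upright beaker, foot at (377,333) and knob at (430,260). The spatula stands in the unmoved stand, and the gripper is clear, so I'll hand in.

```bash
python3 -c "
from rig import *
print(finish_job())"
```

```text
the job is handed in; nothing more can be done
None
```

The rod now leans on the wall of the larger beaker, released with its foot on the floor; the beaker is upright, the spatula is in its socket and the stand looks unmoved. The job is handed in, but no verdict came back.

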